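# Set up the photo backdrop and hold it upright

### The job

Set up the small backdrop stand for a measured photograph: lay the scale rule flat on the bench with its long far edge flush against the front edge of the grey base plate, about central to it. Then, with the frame still leaning forward, flip the orange kickstand down past its dead centre so that it snaps fully down, and after that grip the frame by its blue tab, bring it truly upright without letting it fall back, and finish while still gripping it there so that it cannot tip. Do not shove the stand about or disturb the canister, dish and small bottle around it.

Things in the scene. Friction and masses are not known exactly. Their poses are not given: they have to be found in the camera images.
- stand: Loose 3 kg backdrop stand, counted with the frame and kickstand it carries. Grey base plate 135 x 140 x 12 mm. Origin on the bench below the frame's hub (hinge) axis; x to the back, y left along the hub. Plate: x = -90 mm (front edge, a straight face towards the robot) to +45 mm, y -70 to +70 mm. Hub axis 22 mm above the bench. Frame: grey panel, 150 mm wide, 12 thick, 152 tall above the hub.
- frame (a joint): Angle of the frame about the hub, rad: 0 upright, negative leaning forward (to the front of the stand, towards the robot), positive back. Starts on its forward stop, about -0.22; falls freely to either side when not held. With the kickstand down it would fall back onto it at about +0.16, with it up to a stop at +0.35.
- kickstand (a joint): Kickstand angle, rad, about an axis normal to the frame's panel: 0 folded, sticking outwards (stand's -y) and 0.44 rad upwards; 1.92 fully down, at its stop. Its spring has a dead centre at about 0.9: it pushes back to 0 before that, on to 1.92 beyond. About 4 N straight down on the middle of the leg flips it; pressed to 1.2 it finishes by itself.
- frame_grip (a point): Centre of the blue grip tab on top of the frame: 12 mm thick (x), 50 mm wide (y), standing 31 mm above the frame's top rail (also 12 mm thick); 168 mm from the hub axis, 15 mm below the tab's top. Axes are the frame's: x normal to the panel (to the back), y along the hub, z up along the frame.
- kickstand_pivot (a point): Point on the frame where the kickstand turns, at the frame's right-hand (-y) edge, 16 mm behind the middle plane of the frame and 85 mm up from the hub. Axes as the frame's.
- kickstand_tip (a point): Far end (black rubber foot) of the orange kickstand leg, a straight round bar 10 mm thick (13 mm at the foot), 100 mm from the pivot to this point, splayed 0.35 rad backwards (+x of the frame) off the plane in which it swings.
- rule: Loose steel scale rule, 24 mm wide (x), 140 mm long (y), 8 mm thick, about 0.18 kg, with black graduation marks and a yellow grip block in its middle, 18 mm (x) by 30 mm (y), from 8 to 38 mm above the bench. Origin: centre of its underside; it lies in front of the base plate (robot side), skewed. x points to its far long edge, z up.
- rule_edge (a point): Middle of the rule's far long edge (12 mm from its origin along x, 4 mm up), the edge to lay against the base plate.
- canister: Bystander: black plastic canister with a white lid, 37 mm diameter, 64 mm tall, left of the stand. Origin: centre of its underside.
- dish: Bystander: lidded flat round glass dish, 90 mm diameter, 16 mm high, front left of the stand. Origin: centre of its underside.
- oil: Bystander: small amber dropper bottle with a white cap, 26 mm diameter, 71 mm tall, front right of the stand. Origin: centre of its underside.
Not all that is in view belongs to the job. Of the things that look like the rule, the smallest one is meant.

How it is judged:
On the way, in this order (a step that is already met when the one before it is completed fails the run):
1. the rule lies flush against the front edge of the base plate, the frame still leaning forward and the kickstand folded (x of rule_edge in the frame of stand between -0.094 and -0.087 m and y of rule in the frame of stand between -0.045 and 0.045 m and angle between the x axis of rule and the x axis of stand, either way round below 0.045 rad and angle between rule's own z axis and vertical below 0.06 rad and height (world z) of rule below 0.004 m and value of joint kickstand below 0.6 rad and value of joint frame below -0.12 rad), for 0.2 s.
2. the kickstand is fully down while the frame still leans forward (value of joint kickstand above 1.8 rad and value of joint frame below -0.12 rad), for 0.2 s.
3. the frame is gripped and upright (angle between frame_grip's own z axis and vertical below 0.06 rad and velocity of joint frame between -0.1 and 0.1 rad/s and contact force between the fingers and stand above 5 N and distance between the grasp point and frame_grip below 0.05 m), for 0.2 s.
At the end, for the whole second after the job is handed in: Rule flat, far edge within 4 mm of the plate's front edge, parallel within 0.045 rad, within 45 mm of its middle; kickstand over 1.8 rad; frame upright within 0.06 rad, still, fingers gripping it (over 5 N) within 50 mm of the tab's centre (all of step 3 and x of rule_edge in the frame of stand between -0.094 and -0.087 m and y of rule in the frame of stand between -0.045 and 0.045 m and angle between the x axis of rule and the x axis of stand, either way round below 0.045 rad and angle between rule's own z axis and vertical below 0.06 rad and height (world z) of rule below 0.004 m and value of joint kickstand above 1.8 rad); the arm keeps its last pose, push and grip.
It fails at once if a bystander was pushed more than 15 mm (distance of any of canister, dish, oil from where it was at the start of the episode above 0.015 m).
It fails at once if the frame was let fall back (value of joint frame above 0.12 rad).
It fails at once if the stand was shoved more than 30 mm or tipped (distance of stand from where it was at the start of the episode above 0.03 m or angle between stand's own z axis and vertical above 0.12 rad).
It also fails if it takes over 61 s, if anything falls off the work surface, if the arm or the gripper's body presses on something with over 40 N, if the wrist force passes 120 N, or if a joint passes its speed limit or range.

### The arm

A 6-joint arm with a two-finger parallel gripper is mounted at the origin on a cart in front of the work surface, level with it; the furniture and walls round the work are solid. World frame = base frame: x ahead of the robot, y to its left, z up, the work surface at z = 0. Lengths are in m, angles in rad, forces in N, time in s.
With the tool pointing down it reaches from about 0.275 to 0.825 m from the base axis. Payload 5.2 kg.
Tool frame: the origin (TCP) lies at the very end of the fingers, on their centre line; the grasp point (between the pads) lies 19 mm behind it; z points along the fingers, y is the line along which they close (so a half turn about z gives the same grasp; the last joint's range is limited). The gripper opens to 93 mm and grips with 3 to 60 N. Pads are 15 mm wide; open, the fingers measure 128 mm over their backs; the gripper's body (75 mm by 188 mm) begins 65 mm behind the grasp point.
Start: joints at [1.05, 0.259, 1.535, -0, 1.348, -0.203], TCP at [0.172, 0.522, 0.219] pointing down, gripper open.
Joint ranges: [-3.14, 3.14], [-0.91, 2.08], [0.19, 2.58], [-1.22, 4.36], [0.22, 2.71], [-3.12, 3.12]. Speed limits (rad/s): [2.57, 2.57, 3.14, 3.14, 3.14, 3.14].

### API

Orientations are given as [roll, pitch, yaw] about the fixed x, y, z axes, in that order (R = Rz(yaw) Ry(pitch) Rx(roll)).
In Python, from cell import * gives the robot as it stands. Calls block until the motion is done:
- move_ptp(position, orientation): joint-space move of the TCP to a pose.
- move_l(position, orientation=None, vel=0.15): straight line of the TCP; orientation=None keeps the orientation; vel is the mean speed in m/s.
- goto_joints(angles): joint-space move.
- ungrasp() and grasp(force=None): open the fingers fully, or close them until they stop; force is the grip in N (None keeps the last).
- dwell(seconds).
- inverse_kinematics(position, orientation): joint angles nearest the present ones, or None.
- get_obs(): the state.
- grab_frame(name): name is "scene" or "top" or "wrist"; returns the picture (480x640x3 uint8, blue, green, red); there is no depth.
- camera_model(name): a dict with "camera_matrix" (3x3 intrinsics, pixels), "pose" (4x4, takes a point from camera to world coordinates); the wrist camera has in their place "T_tool_cam" (4x4, takes a point from camera to tool coordinates, whose origin is the TCP and whose axes are the flange's). Camera axes: x right, y down, z forward; pixel columns grow to the right and rows downward; lengths in m; the calibration is good to about 2 mm. The wrist camera is an equidistant fisheye: a pixel r from the principal point sees the ray r / f radians off the axis. A picture is of the moment at which its call begins: read the wrist's pose just before it. camera_model takes no time and is no camera call.
A pose or a line that the arm cannot do raises MotionError and nothing moves.
- job_done(): hands the job in; it is judged then, once.
The state is a dict: "time_s": time; "q": joint angles; "qd": joint speeds; "effort": joint torques, N m; "eef_pos": TCP position; "orientation": TCP orientation; "contact_force": force on the tool from outside, world axes, zero at the start; "wrist_torque": the same for the moment, N m; "finger_gap": finger opening in m; "grasp_force": force on a finger pad.
Only numpy, scipy, OpenCV 4.12 (cv2) and the standard library are available. Lean on these libraries where they do the work, as an engineer would, in place of code of your own. Each camera call takes 0.05 s, during which the arm holds its last target. There are 200 camera calls.

## Working session

There is one attempt and no reset: what is moved stays moved. The work goes in short steps, each a Python script; the robot and the scene stay as the last script left them, time stands still between calls to the robot, and variables do not carry over. Pictures are saved under pics/ and viewed, at most 10 in all, crops included, and the job is handed in when it is done.

```bash
mkdir -p pics; ls
python3 - <<'E'
from cell import *
import cv2
for n in("scene","top"):
    cv2.imwrite(f"pics/{n}0.png",grab_frame(n)); c=camera_model(n); print(n,c)
print(camera_model("wrist")); print(get_obs())
E
```

```text
pics
scene {'camera_matrix': array([[581.74406195,   0.        , 319.10035529],
       [  0.        , 581.74406195, 240.00556634],
       [  0.        ,   0.        ,   1.        ]]), 'pose': array([[ 8.89539302e-01,  2.60896370e-01, -3.75037216e-01,
         1.13471359e+00],
       [ 4.56857747e-01, -5.06348584e-01,  7.31363186e-01,
        -1.06717408e+00],
       [ 9.10437034e-04, -8.21914956e-01, -5.69609494e-01,
         9.55269080e-01],
       [ 0.00000000e+00,  0.00000000e+00,  0.00000000e+00,
         1.00000000e+00]])}
top {'camera_matrix': array([[468.5287935 ,   0.        , 311.46376282],
       [  0.        , 468.5287935 , 228.97355694],
       [  0.        ,   0.        ,   1.        ]]), 'pose': array([[-0.0129732 , -0.98567352,  0.16816484,  0.39681138],
       [-0.99990256,  0.01192121, -0.00726377, -0.01121306],
       [ 0.00515498, -0.16824269, -0.98573213,  1.28004023],
       [ 0.        ,  0.        ,  0.        ,  1.        ]])}
{'camera_matrix': array([[371.64829954,   0.        , 317.94379048],
       [  0.        , 371.64829954, 237.01687951],
       [  0.   
[... 375 characters left out ...]
1.00000000e+00]])}
{'time_s': 0.1, 'q': array([ 1.05017005e+00,  2.59258918e-01,  1.53596796e+00,  2.71265494e-05,
        1.34803686e+00, -2.02794947e-01]), 'qd': array([ 0.00061719, -0.00485999, -0.00302894, -0.001543  , -0.00199619,
       -0.00151439]), 'effort': array([ 1.74087359e-03, -4.38207006e+01, -2.84640151e+01,  7.18467962e-02,
        3.62865441e-02, -3.85966894e-05]), 'eef_pos': array([0.17158969, 0.52202014, 0.21790917]), 'orientation': array([-3.13996114e+00, -3.62474524e-04,  2.82375501e+00]), 'contact_force': array([ 0.03967283,  0.06023414, -0.19324263]), 'wrist_torque': array([ 0.04919282, -0.02582699,  0.03903935]), 'grasp_force': 0.0, 'finger_gap': 0.09310559924299887}
```

View pics/top0.png

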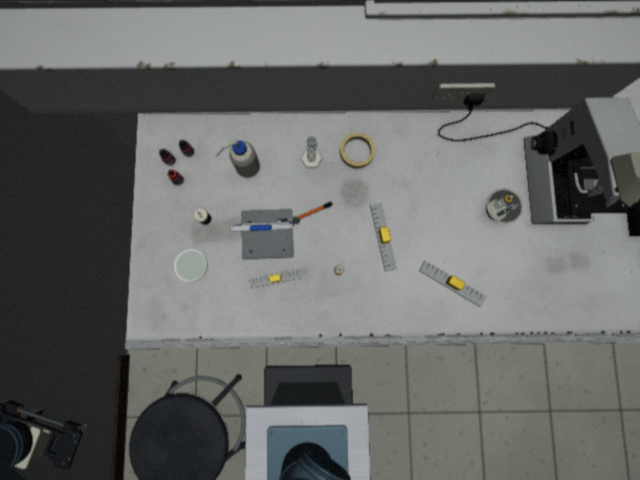

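View pics/scene0.png

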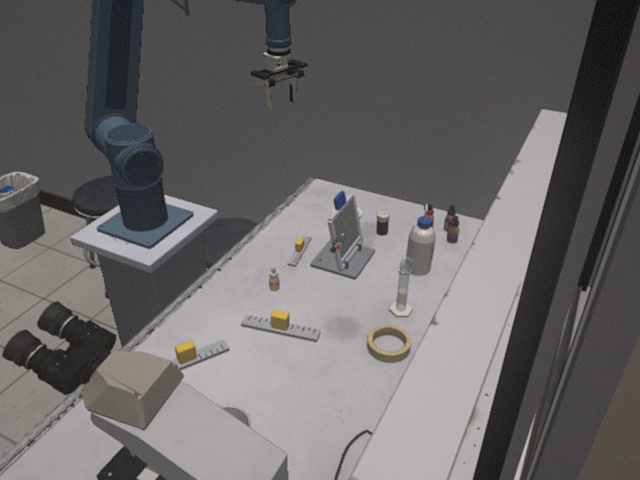

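Top view: three rule-like things are at (275,278), (383,236) and (453,284). The first is the shortest (about 55 px, against about 68 and 72 px) and lies just in front of the plate, so it is the one meant. I'll confirm it in a crop and take rough positions.

```bash
cat > h.py <<'E'
from cell import *
import numpy as np, cv2
from scipy.spatial.transform import Rotation as Rn
def ray(cm,P,px):
    K=cm["camera_matrix"]; d=np.linalg.inv(K)@[px[0],px[1],1]; return P[:3,3],P[:3,:3]@d
def plane(n,px,z):
    c=camera_model(n); o,d=ray(c,c["pose"],px); return o+d*(z-o[2])/d[2]
def proj(n,p):
    c=camera_model(n); P=c["pose"]; q=c["camera_matrix"]@(P[:3,:3].T@(np.asarray(p)-P[:3,3])); return q[:2]/q[2]
def wpose(ob): # world from wrist camera
    T=np.eye(4); T[:3,:3]=Rn.from_euler("xyz",ob["orientation"]).as_matrix(); T[:3,3]=ob["eef_pos"]; return T@camera_model("wrist")["T_tool_cam"]
def wplane(P,px,z):
    K=camera_model("wrist")["camera_matrix"]; v=np.array([px[0]-K[0,2],px[1]-K[1,2]])/K[0,0]; t=np.hypot(*v)
    d=np.array([*(v*np.sin(t)/max(t,1e-9)),np.cos(t)]); d=P[:3,:3]@d; return P[:3,3]+d*(z-P[2,3])/d[2]
def snap(name): 
    ob=get_obs(); im=grab_frame("wrist"); cv2.imwrite(f"pics/{name}.png",im); np.save(f"pics/{name}.npy",wpose(ob)); return im,wpose(ob)
def yellow(im):
    m=cv2.inRange(cv2.cvtColor(im,cv2.COLOR_BGR2HSV),(20,140,90),(35,255,255)); return m
E
python3 - <<'E'
from h import *
np.set_printoptions(precision=4,suppress=True)
im=cv2.imread("pics/top0.png")
cv2.imwrite("pics/crop1.png",cv2.resize(im[180:300,170:330],None,fx=5,fy=5,interpolation=cv2.INTER_CUBIC))
for px,z in [((242,258),.012),((292,258),.012),((250,285),.008),((303,271),.008),((275,278),.038),((190,265),.016),((339,269),.071),((203,216),.064)]: print(px,plane("top",px,z))
for a,b in [((250,285),(303,271)),((377,204),(390,270)),((420,263),(484,305))]: print(np.linalg.norm(plane("top",a,.008)-plane("top",b,.008)))
E
```

```text
(242, 258) [0.5355 0.169  0.012 ]
(292, 258) [0.5338 0.0333 0.012 ]
(250, 285) [0.4625 0.1472 0.008 ]
(303, 271) [0.4985 0.0039 0.008 ]
(275, 278) [0.4785 0.0776 0.038 ]
(190, 265) [0.5178 0.3084 0.016 ]
(339, 269) [ 0.4974 -0.0898  0.071 ]
(203, 216) [0.6425 0.266  0.064 ]
0.14774872767619313
0.18608770690895127
0.20212626274062362
```

View pics/crop1.png

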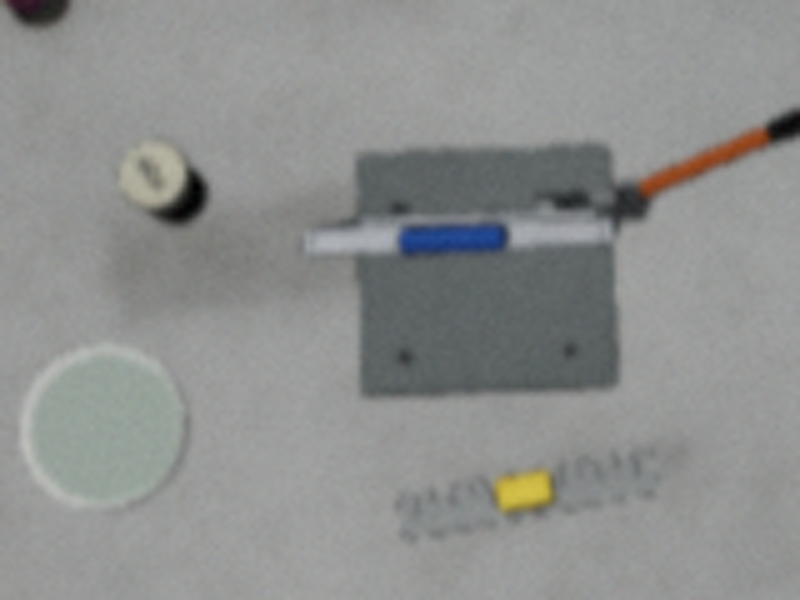

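The crop confirms it: the rule with the yellow block in its middle is at crop (525,490), in front of the plate, whose front edge is at crop row 390. Next I'll go above it and look from the wrist camera.

Run:
```python
from h import *
np.set_printoptions(precision=4,suppress=True)
o=[np.pi,0,np.pi-0.0]
print(inverse_kinematics([.47,.08,.2],o))
move_ptp([.47,.08,.2],o)
im,P=snap("w1"); print(get_obs()["time_s"],get_obs()["eef_pos"])
m=yellow(im); n,l,s,c=cv2.connectedComponentsWithStats(m); 
for i in range(1,n):
    if s[i,4]>80: print(s[i],c[i],wplane(P,c[i],.038))
```

```text
[-0.0659  0.1406  1.7317  0.      1.2693 -1.6367]
2.0833 [0.4699 0.0808 0.2001]
[302 220  34  22 568] [318.7289 230.3151] [0.48   0.0816 0.038 ]
```

View pics/w1.png

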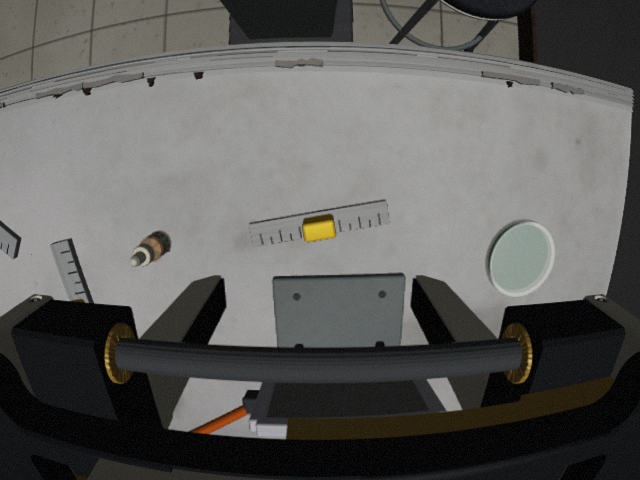

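The wrist view shows the rule with corners (249,223), (386,200), (389,220) and (252,247), the block at (319,230), and the plate's front corners at (274,276) and (404,273).

Run:
```python
from h import *
np.set_printoptions(precision=4,suppress=True)
P=np.load("pics/w1.npy"); im=cv2.imread("pics/w1.png")
for px,z in [((274,276),.012),((404,273),.012),((249,223),.008),((386,200),.008),((389,220),.008),((252,247),.008),((540,258),.016),((145,252),.03)]: print(px,wplane(P,px,z)) 
# plate front edge: strongest vertical gradient (bright->dark) in columns
g=cv2.GaussianBlur(cv2.cvtColor(im,cv2.COLOR_BGR2GRAY),(5,5),0).astype(float)
def fit(cols,r0,sl,w,z,sgn):
    q=[]
    for c in cols:
        r=int(r0+sl*(c-cols[0])); s=np.gradient(g[r-w:r+w,c])*sgn; q.append(wplane(P,(c,r-w+np.argmax(s)),z)[:2])
    q=np.array(q); k=np.polyfit(q[:,1],q[:,0],1); k2=np.abs(q[:,0]-np.polyval(k,q[:,1])); q=q[k2<.003]; k=np.polyfit(q[:,1],q[:,0],1); return k,len(q),q[:,1].mean(),np.polyval(k,q[:,1].mean())
print("plate",fit(range(280,400,4),275,-.02,6,.012,-1))
print("rule near",fit(range(254,382,4),222,-.168,5,.008,-1))
m=yellow(im); c=max(cv2.findContours(m,0,2)[0],key=cv2.contourArea); b=cv2.boxPoints(cv2.minAreaRect(c)); print(b)
```

```text
(274, 276) [0.5355 0.0358 0.012 ]
(404, 273) [0.5326 0.1704 0.012 ]
(249, 223) [0.4804 0.0118 0.008 ]
(386, 200) [0.4569 0.148  0.008 ]
(389, 220) [0.4772 0.1519 0.008 ]
(252, 247) [0.5055 0.0137 0.008 ]
(540, 258) [0.5172 0.3329 0.016 ]
(145, 252) [ 0.5048 -0.0966  0.03  ]
plate (array([-0.0231,  0.5356]), 30, np.float64(0.10158525858559979), np.float64(0.5332288619404184))
rule near (array([-0.1784,  0.4812]), 30, np.float64(0.07905835171728968), np.float64(0.4671348996844573))
[[301.5135 224.0811]
 [332.8108 218.8649]
 [335.7838 236.7027]
 [304.4865 241.9189]]
```

Run:
```python
from h import *
np.set_printoptions(precision=4,suppress=True)
o=[np.pi,0,-np.pi+.177]
move_l([.480,.0815,.07],o,vel=.2); 
move_l([.480,.0815,.013],vel=.08)
grasp(20); ob=get_obs(); print(ob["finger_gap"],ob["grasp_force"],ob["contact_force"],ob["time_s"])
move_l([.480,.0815,.017],vel=.05)
yaw=.023; c=np.array([.5332,.1015]); n=np.array([np.cos(yaw),np.sin(yaw)])
o=[np.pi,0,-np.pi+yaw]
p=c-n*.020; move_l([*p,.017],o,vel=.08)
move_l([*p,.0135],vel=.04); f0=get_obs()["contact_force"]; print(f0)
for d in np.arange(.018,.0,-.001):
    p=c-n*d; move_l([*p,.0135],vel=.03); f=get_obs()["contact_force"]
    if abs((f-f0)[:2]@n)>4: break
    f1=f
print(d,f,get_obs()["eef_pos"],get_obs()["time_s"])
snap("w2")
```

```text
0.02972030718440303 19.999922811985016 [-0.0428  0.404   0.6554] 4.7417
[ 0.2593  0.1474 -1.0558]
0.00799999999999999 [-4.5926 -1.1802  0.2862] [0.5241 0.1013 0.0133] 8.625
```

View pics/w2.png

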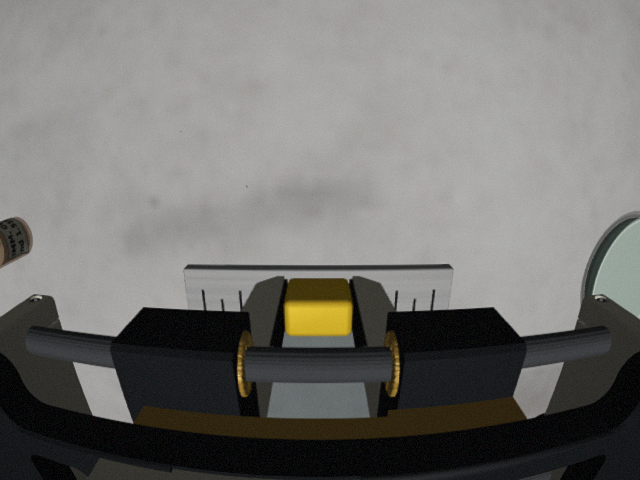

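Run:
```python
from h import *
np.set_printoptions(precision=4,suppress=True)
e=get_obs()["eef_pos"]; move_l(e+[.001,0,0],vel=.02); print(get_obs()["contact_force"])
ungrasp(); print(get_obs()["contact_force"])
move_l([e[0],e[1],.045],vel=.08); move_l([.45,.1,.2],vel=.2)
im,P=snap("w3"); print(get_obs()["time_s"],P[:3,3])
cv2.imwrite("pics/s3.png",cv2.resize(grab_frame("scene")[170:290,260:420],None,fx=5,fy=5,interpolation=cv2.INTER_CUBIC))
```

```text
[-3.9812 -0.2827 -0.13  ]
[-0.1843 -0.0896 -0.1302]
11.6417 [0.3735 0.0988 0.3646]
```

View pics/w3.png

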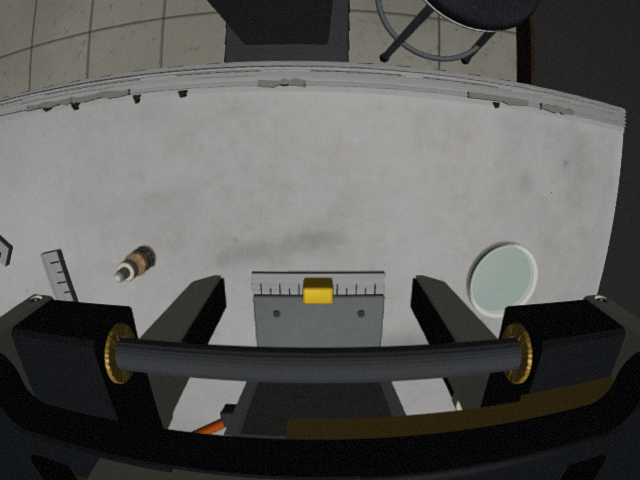

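View pics/s3.png

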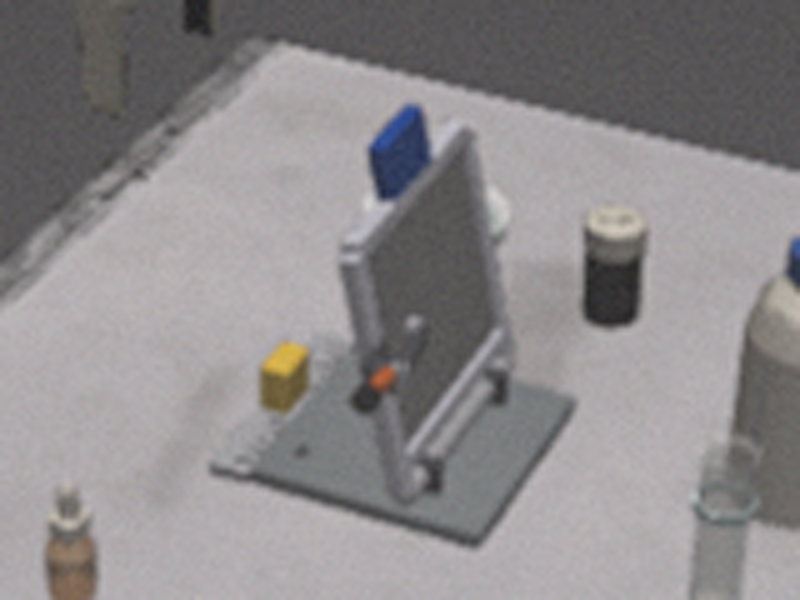

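The rule lies flush and parallel: in the wrist view it spans columns 251–384 and the plate 254–383. The scene crop shows it against the plate, with the frame still leaning forward and the kickstand folded. Next I'll work out the stand geometry and check the arm can reach the poses for the following steps.

```bash
cat >> h.py <<'E'
YAW=.023; HUB=np.array([.6265,.1036,.022])
def fr(p,th): # frame coords (hub origin) -> world
    return HUB+(Rn.from_euler("z",YAW)*Rn.from_euler("y",th)).apply(p)
def leg(a,s,th=-.22): # point s along the leg at kickstand angle a
    v=np.array([np.sin(.35),-np.cos(.35)*np.cos(.44-a),np.cos(.35)*np.sin(.44-a)]); return fr(np.array([.016,-.075,.085])+s*v,th)
def tabpose(th,h,psi): # tool orientation, TCP at height h along the frame
    R=Rn.from_euler("z",YAW)*Rn.from_euler("y",th)*Rn.from_euler("zyx",[psi,0,np.pi]); return fr([0,0,h],th),R.as_euler("xyz")
E
python3 - <<'E'
from h import *
np.set_printoptions(precision=4,suppress=True)
print("pred tip",leg(0,.1),"mid",leg(0,.05),"1.2:",leg(1.2,.05),leg(1.2,.08))
im=grab_frame("top"); hsv=cv2.cvtColor(im,cv2.COLOR_BGR2HSV)
b=cv2.inRange(hsv,(105,150,60),(125,255,255)); b[:200]=0; b[250:]=0; b[:,:230]=0; b[:,300:]=0
M=cv2.moments(b,True); c=(M["m10"]/M["m00"],M["m01"]/M["m00"]); print("blue",c,"proj tab top",proj("top",fr([0,0,.183],-.22)),proj("top",fr([0,0,.168],-.22)))
og=cv2.inRange(hsv,(3,150,80),(15,255,255)); og[:195]=0; og[230:]=0; og[:,:285]=0; og[:,345:]=0
y,x=np.nonzero(og); print("orange x",x.min(),x.max(),"y",y.min(),y.max(),"proj",proj("top",leg(0,.0)),proj("top",leg(0,.05)),proj("top",leg(0,.1)))
print("plate front L/R proj",proj("top",HUB+Rn.from_euler("z",YAW).apply([-.09,.07,-.01])),proj("top",HUB+Rn.from_euler("z",YAW).apply([-.09,-.07,-.01])))
# nudge-free yaw: back edge of plate in top view
cv2.imwrite("pics/top4.png",im)
for psi in(-np.pi/2,np.pi/2):
    print(psi,inverse_kinematics([.655,-.027,.2],[np.pi,0,psi+YAW]),inverse_kinematics([.655,-.027,.05],[np.pi,0,psi+YAW]),inverse_kinematics(*tabpose(-.22,.153,psi)),inverse_kinematics(*tabpose(0,.153,psi)))
E
```

```text
pred tip [ 0.652  -0.0558  0.155 ] mid [ 0.6386 -0.0136  0.1317] 1.2: [ 0.6499 -0.0049  0.0806] [ 0.6646 -0.025   0.0639]
blue (260.2564102564103, 227.47435897435898) proj tab top [259.3073 227.2293] [259.9295 226.9312]
orange x 298 323 y 206 218 proj [292.3124 218.1268] [308.8175 210.9197] [325.9065 203.4576]
plate front L/R proj [241.0892 258.2207] [292.6521 256.4033]
-1.5707963267948966 [-0.211   0.4601  1.2863 -0.      1.3952  2.9076] [-0.211   0.5869  1.4631 -0.      1.0916  2.9076] [-0.0192  0.256   1.6827  0.0111  0.9831 -0.0473] [-0.0115  0.4395  1.3806 -0.      1.3214 -0.0345]
1.5707963267948966 [-0.211   0.4601  1.2863  0.      1.3952 -0.234 ] [-0.211   0.5869  1.4631  0.      1.0916 -0.234 ] [-0.0192  0.256   1.6827  0.0111  0.9831  3.0943] [-0.0115  0.4395  1.3806 -0.      1.3214  3.1071]
```

Run:
```python
from h import *
np.set_printoptions(precision=3,suppress=True)
o=[np.pi,0,-np.pi/2+YAW]
move_l([.45,.03,.28],vel=.25)
move_ptp([.45,-.03,.28],o); grasp(20)
move_l([.649,-.022,.26],vel=.25); move_l([.649,-.022,.152],vel=.12)
f0=get_obs()["contact_force"]; print(f0,get_obs()["finger_gap"])
zs=np.arange(.146,.054,-.006); 
for z,x in zip(zs,np.linspace(.648,.66,len(zs))):
    move_l([x,-.022,z],vel=.06); f=get_obs()["contact_force"]-f0; print(round(z,3),f)
    if np.linalg.norm(f)>15: break
print(get_obs()["time_s"])
cv2.imwrite("pics/s5.png",cv2.resize(grab_frame("scene")[170:290,260:420],None,fx=5,fy=5,interpolation=cv2.INTER_CUBIC))
```

```text
[-1.242 -0.331  1.267] 0.0006589745060974557
0.146 [ 1.214  0.675 -1.138]
0.14 [1.932 1.494 1.299]
0.134 [4.551 1.419 1.242]
0.128 [5.983 0.777 2.586]
0.122 [6.042 1.248 1.897]
0.116 [ 7.308 -0.732  2.552]
0.11 [4.764 0.219 1.674]
0.104 [6.246 0.774 1.907]
0.098 [6.421 2.166 1.63 ]
0.092 [ 1.001 -0.686 -1.683]
0.086 [ 1.19   0.083 -1.887]
0.08 [ 1.376  0.283 -1.309]
0.074 [ 1.225  0.524 -1.294]
0.068 [ 0.611 -0.511 -0.645]
0.062 [ 1.093  0.73  -1.465]
0.056 [ 1.682 -0.295 -1.138]
23.5583
```

View pics/s5.png

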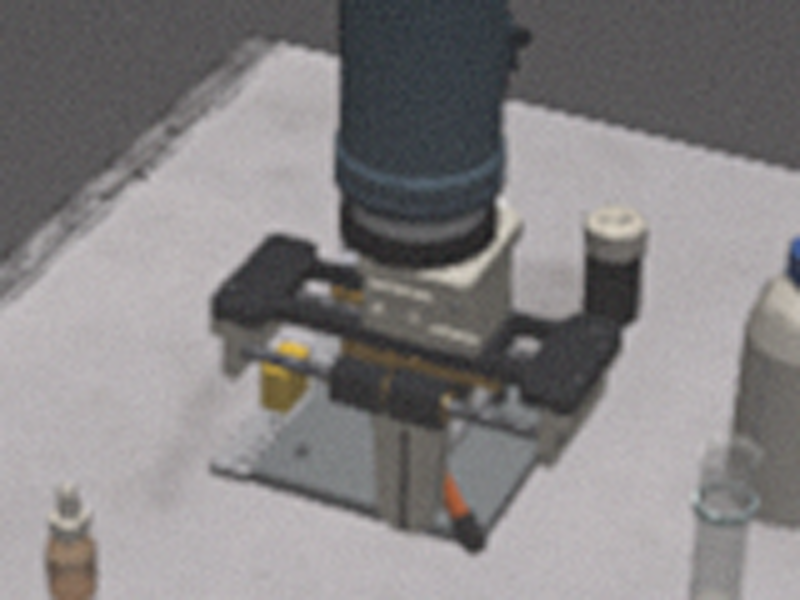

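The kickstand is down: the orange leg with its foot is at crop (460,515), and the force released at z≈0.092. The rule hasn't moved. Next I'll rise, re-measure the tab and approach above it.

Run:
```python
from h import *
np.set_printoptions(precision=4,suppress=True)
e=get_obs()["eef_pos"]; move_l([e[0],-.03,.06],vel=.1); move_l([e[0],-.03,.3],vel=.25); ungrasp()
p,o=tabpose(-.22,.153,-np.pi/2); q,_=tabpose(-.22,.26,-np.pi/2); print(p,o,q)
im=grab_frame("top"); cv2.imwrite("pics/top6.png",im)
sc=grab_frame("scene")
for n,I in(("top",im),("scene",sc)):
    hsv=cv2.cvtColor(I,cv2.COLOR_BGR2HSV); b=cv2.inRange(hsv,(105,150,60),(125,255,255)); u,v=proj(n,fr([0,0,.170],-.22)); 
    k=np.zeros_like(b); k[int(v)-18:int(v)+18,int(u)-22:int(u)+22]=1; b*=k; M=cv2.moments(b,True)
    print(n,"blue",M["m10"]/max(M["m00"],1),M["m01"]/max(M["m00"],1),M["m00"],"pred centre",u,v)
cv2.imwrite("pics/s6.png",cv2.resize(sc[170:290,260:420],None,fx=5,fy=5,interpolation=cv2.INTER_CUBIC))
print(get_obs()["time_s"])
```

```text
[0.5931 0.1028 0.1713] [2.9216 0.     1.5938] [0.5698 0.1023 0.2757]
top blue 270.0 227.5 2.0 pred centre 259.84754604614557 226.97050428727596
scene blue 338.44 195.76 25.0 pred centre 338.0303612444649 199.61835534855197
26.5417
```

View pics/s6.png

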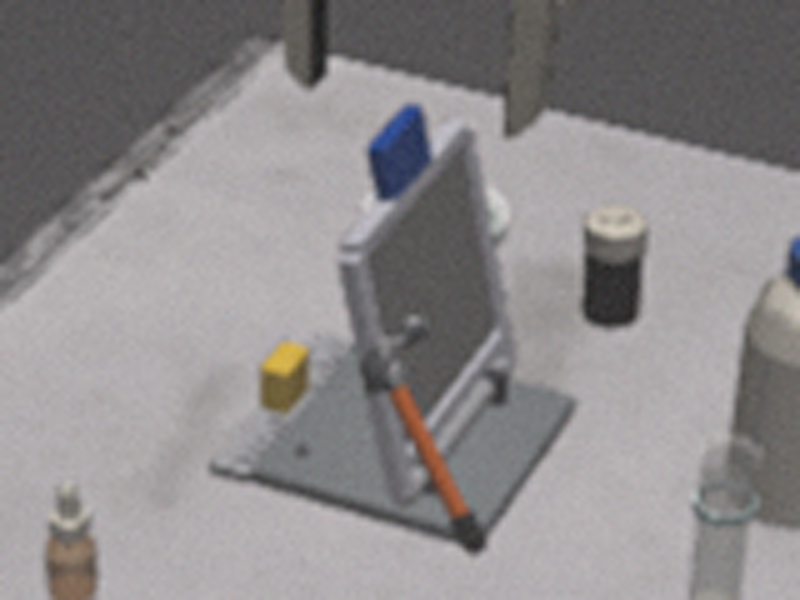

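The kickstand is fully down, the frame still leans forward and the tab is where predicted (crop (400,152)). Now I'll grip the tab.

Run:
```python
from h import *
np.set_printoptions(precision=3,suppress=True)
q,o=tabpose(-.22,.26,-np.pi/2); p,_=tabpose(-.22,.155,-np.pi/2)
move_ptp(q,o); dwell(.2); f0=get_obs()["contact_force"]
move_l(p,vel=.1); print(f0,get_obs()["contact_force"]-f0)
grasp(20); dwell(.2); ob=get_obs(); print(ob["finger_gap"],ob["grasp_force"],ob["contact_force"]-f0,ob["time_s"])
cv2.imwrite("pics/s7.png",cv2.resize(grab_frame("scene")[170:290,260:420],None,fx=5,fy=5,interpolation=cv2.INTER_CUBIC))
```

```text
[ 0.832 -0.486  0.337] [-0.622  0.221 -0.222]
0.011928113758762779 20.002652406692505 [ 4.317  0.912 -3.144] 31.8667
```

```bash
python3 - <<'E'
from h import *
np.set_printoptions(precision=4,suppress=True)
f0=np.array([-.3,-.2,.3]); off=np.zeros(3)
for th in np.linspace(-.22,0,12)[1:]:
    p,o=tabpose(th,.155,-np.pi/2); move_l(p+off,o,vel=.03); dwell(.05)
    f=get_obs()["contact_force"]-f0; print(round(th,3),f,off)
    if np.linalg.norm(f)>25: break
    off+=np.clip(f*[1,0,1]*.0001,-.001,.001)
dwell(.3); ob=get_obs(); print(ob["contact_force"],ob["grasp_force"],ob["finger_gap"],ob["orientation"],ob["eef_pos"],ob["time_s"])
cv2.imwrite("pics/top8.png",cv2.resize(grab_frame("top")[180:300,170:330],None,fx=5,fy=5,interpolation=cv2.INTER_CUBIC))
cv2.imwrite("pics/s8.png",cv2.resize(grab_frame("scene")[170:290,260:420],None,fx=5,fy=5,interpolation=cv2.INTER_CUBIC))
E
python3 -c "
import cv2;cv2.imwrite('pics/b8.png',cv2.resize(cv2.hconcat([cv2.imread('pics/top8.png'),cv2.imread('pics/s8.png')]),(800,300)))"
```

```text
-0.2 [ 0.5522  1.2459 -1.0153] [0. 0. 0.]
-0.18 [ 2.4471  0.1026 -0.5758] [ 0.0001  0.     -0.0001]
-0.16 [1.5544 0.8661 2.8801] [ 0.0003  0.     -0.0002]
-0.14 [1.6237 0.21   0.9301] [0.0005 0.     0.0001]
-0.12 [1.7572 0.2816 1.1559] [0.0006 0.     0.0002]
-0.1 [1.8055 0.7492 0.4742] [0.0008 0.     0.0003]
-0.08 [1.5729 0.2998 0.3122] [0.001  0.     0.0004]
-0.06 [ 1.1853  1.1982 -0.1134] [0.0011 0.     0.0004]
-0.04 [ 0.5977  0.5887 -0.6284] [0.0012 0.     0.0004]
-0.02 [0.5096 1.1234 1.0523] [0.0013 0.     0.0003]
0.0 [ 1.5635  0.8594 -1.3098] [0.0014 0.     0.0004]
[ 0.8153  0.2186 -0.9999] 19.999764561653137 0.01210327248182406 [-3.1413 -0.      1.5938] [0.6276 0.1036 0.1773] 35.6
```

View pics/s8.png

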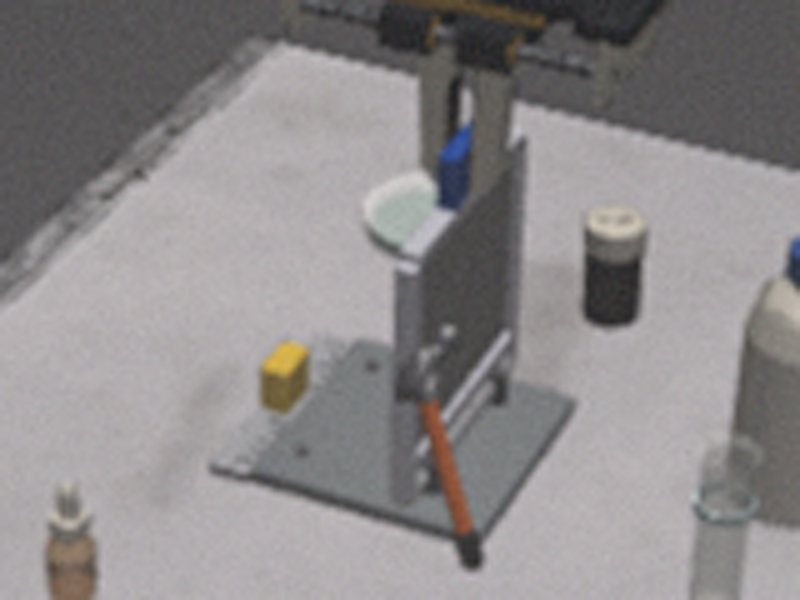

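The frame is upright and gripped, and the plate corners (575,405) and (475,543) and the rule are unchanged. I'm handing in the job.

```bash
python3 -c "
from cell import *
print(job_done())"
```

```text
the job is handed in; nothing more can be done
None
```

I handed in the job at about 36 s; the judge returned no result. In the last scene view the rule is flush against the plate, the kickstand is down, the plate hasn't moved, and the frame is upright and still held by its blue tab at 20 N.

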